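# Unlatch the lunchbox tray and hold it up level

### The job

Push the lunchbox's spring latch button all the way down and let it come back, which frees the metal insert tray so that it pops up a little. Then take the tray by its handle, lift it straight up with the bowl and the pot still standing in it until its underside is some 8 cm above the box's rim, and keep it level and still there over the box for a couple of seconds; finish while still holding it in the air, tray carried by the gripper alone. Keep the tray level on the way, and leave the tumbler, the ice pack and the spoon where they are.

Things in the scene. Friction and masses are not known exactly. Their poses are not given: they have to be found in the camera images.
- lunchbox: Olive lunchbox tub without lid, fixed to the bench, 160 x 220 mm (x, y), rim 56 mm high. Origin: centre of underside, z up. Latch housing on its -x side (x -130 to -80 mm, 56 mm wide, 66 mm high), button on top. Catches at the middle of the -x and +x rims (40 mm wide, tops 62 mm up) hold the tray's rim down against a spring lifter below it
- plunger (a joint): Travel of the latch button, straight down: 0 = up, 0.012 m = fully pressed (hard stop; press on to the stop). Springs back; takes 3 N to start, 8 to 10 N to go fully down. Pressing draws both catches back; they free the tray at about 8 to 10 mm, then the lifter raises it 14 mm and keeps it there. On release the catches return below the tray's rim, harmlessly
- plunger_top (a point): Centre of the top face of the round grey latch button, 26 mm diameter, 105 mm from the lunchbox's origin along its -x; 86 mm above the bench when up, 74 mm when fully pressed (housing top 66 mm)
- tray_handle (a point): Centre of the tray's handle bar: 76 mm long (x), 14 mm thick (y), 25 mm high, on two 10 mm posts at x = +-31 mm; grip it from above across its thickness. Axes are the tray's, z up. Tray underside 72.5 mm below this point, rim top 36 mm below. At the start about 93 mm above the bench, over the lunchbox's origin, axes along the lunchbox's; 107 mm once unlatched
- tray: The loose metal insert tray in the lunchbox, 148 x 208 mm over its rim, 0.22 kg (up to 0.45 kg with contents); two compartments, at +y and -y of the handle. Origin: centre of its underside, x along the handle bar, z up
- bowl: Little wooden bowl, 68 mm across, 32 mm high, loose in one of the tray's two compartments (centre about 50 mm from the handle along the tray's +y or -y); origin under its centre, z up
- pot: White lidded round snack pot, 56 mm across, 31 mm high, loose in the other compartment; origin under its centre, z up
- tumbler: Stainless tumbler with a black twist cap, 74 mm across, 160 mm high, standing on the bench off the lunchbox's +y end; origin under its centre. Leave alone
- ice_pack: Yellow hard-shell ice pack, 80 x 120 x 20 mm, lying beyond the lunchbox (+x); origin under its centre. Leave alone
- spoon: Grey plastic spoon, 160 mm long, lying on the bench at the right near a wall switch. Leave alone
Things that resemble listed ones, but are neither listed nor needed, are in the scene too. Of the things that look like the pot, the middle-sized one is meant. Of the things that look like the bowl, the middle-sized one is meant.

How it is judged:
By the outcome, as a careful person would: the job done as asked, in the order asked, and still so for the second after the job is handed in, while the arm keeps its last pose, push and grip.
It also fails if it takes over 48 s, if anything falls off the work surface, if the arm or the gripper's body presses on something with over 40 N, if the wrist force passes 120 N, or if a joint passes its speed limit or range.

### The arm

A 7-joint arm with a two-finger parallel gripper is mounted at the origin on the work surface. World frame = base frame: x ahead of the robot, y to its left, z up, the work surface at z = 0. Lengths are in m, angles in rad, forces in N, time in s.
With the tool pointing down it reaches from about 0.425 to 1.025 m from the base axis. Payload 3.6 kg.
Tool frame: the origin (TCP) lies midway between the tips of the shut fingers; the grasp point (between the pads) lies 19 mm behind it (ctrl.hold_point_z is the distance from the TCP to the grasp point, in m); z points along the fingers, y is the direction in which the jaws open and shut (so a half turn about z gives the same grasp; the last joint's range is limited). The gripper opens to 85 mm and grips with 20 to 120 N. Pads are 22 mm wide; open, the fingers measure 114 mm over their backs; the gripper's body (76 mm by 85 mm) begins 54 mm behind the grasp point. The pads swing forward as they close: fully open they stand 13 mm farther back than shut.
Start: joints at [-1.302, 0.591, 0.048, 1.609, -0.033, 0.943, -0.034], TCP at [0.257, 0.678, 0.231] pointing down, gripper open.
Joint ranges: [-2.69, 2.69], [-0.47, 2.24], [-1.27, 1.36], [0.19, 2.51], [-1.53, 4.68], [0.08, 2.07], [-3.09, 3.09]. Speed limits (rad/s): [2.57, 2.57, 3.14, 3.14, 3.14, 3.14, 3.14].

### API

Orientations are given as a unit quaternion [w, x, y, z].
In Python, from plant import ctrl, solver, read_camera, order, readout gives the robot as it stands. Calls block until the motion is done:
- ctrl.movep(position, orientation): joint-space move of the TCP to a pose.
- ctrl.move_straight(position, speed=0.15, rotation=None, threshold=None): straight line of the TCP; rotation=None keeps the orientation; speed is the mean speed in m/s. With threshold (N) it stops when the force on the tool has changed by that much, and returns True; else False.
- ctrl.goto_joints(angles): joint-space move.
- ctrl.let_go() and ctrl.clamp(newtons=None): open the fingers fully, or close them until they stop; newtons is the grip in N (None keeps the last).
- ctrl.sleep(seconds).
- solver.ik(position, orientation): joint angles nearest the present ones, or None.
- read_camera(name): name is "scene" or "top" or "wrist"; returns a dict with "color" (384x512x3 uint8, red, green, blue), "vfov" (degrees; the focal length in pixels is half the picture's height over the tangent of half this angle, whatever the lens; pixels are square), "cx", "cy" (the principal point, pixels), "rvec" (rotation vector, rad) and "tvec" (3), from world to camera coordinates, as OpenCV has them; the wrist camera has in their place "T_tool_cam" (4x4, takes a point from camera to tool coordinates, whose origin is the TCP and whose axes are the flange's). Camera axes: x right, y down, z forward; pixel columns grow to the right and rows downward; lengths in m; the calibration is good to about 2 mm. A picture is of the moment at which its call begins: read the wrist's pose just before it. There is no depth.
A pose or a line that the arm cannot do raises ctrl.Unreachable and nothing moves.
- order.hand_in(): hands the job in, once; it reports no verdict.
Readings, each from a call of its own:
- readout.current_clock(): time.
- readout.current_joint_positions(): joint angles.
- readout.current_joint_velocities(): joint speeds.
- readout.current_effort(): joint torques, N m.
- readout.current_tool_pos(): TCP position.
- readout.current_eef_rot(): TCP orientation.
- readout.current_ft_force(): force on the tool from outside, world axes, zero at the start.
- readout.current_moment(): the same for the moment, N m.
- readout.current_width(): finger opening in m.
Only numpy, scipy, OpenCV 4.12 (cv2) and the standard library are available. Lean on these libraries where they do the work, as an engineer would, in place of code of your own. Each camera call takes 0.05 s, during which the arm holds its last target. There are 200 camera calls.

## Working session

There is one attempt and no reset: what is moved stays moved. The work goes in short steps, each a Python script; the robot and the scene stay as the last script left them, time stands still between calls to the robot, and variables do not carry over. Pictures are saved under pics/ and viewed, about 8 in all and at most 12, crops included, and the job is handed in when it is done.

```bash
mkdir -p pics; ls; cat > h.py <<'E'
import numpy as np, cv2
from plant import ctrl, solver, read_camera, order, readout
def cam(n):
    c=read_camera(n); f=c["color"].shape[0]/2/np.tan(np.radians(c["vfov"])/2)
    return c,f
def save(c,name,crop=None,s=1.5):
    im=c["color"][:,:,::-1]
    if crop: x0,y0,x1,y1=crop; im=im[y0:y1,x0:x1]
    cv2.imwrite("pics/"+name,cv2.resize(im,None,fx=s,fy=s,interpolation=cv2.INTER_CUBIC))
def ray(c,f,u,v,z):
    R=cv2.Rodrigues(np.array(c["rvec"],float))[0]; t=np.array(c["tvec"],float).ravel()
    o=-R.T@t; d=R.T@np.array([(u-c["cx"])/f,(v-c["cy"])/f,1])
    return o+d*(z-o[2])/d[2]
def proj(c,f,p):
    R=cv2.Rodrigues(np.array(c["rvec"],float))[0]; q=R@np.array(p)+np.array(c["tvec"],float).ravel()
    return q[:2]/q[2]*f+[c["cx"],c["cy"]]
E
python3 - <<'E'
from h import *
import pickle
d={}
for n in("scene","top"):
    c,f=cam(n); save(c,n+".png"); d[n]=(c,f); print(n,f,{k:c[k] for k in c if k!="color"})
pickle.dump(d,open("c.pkl","wb")); print(readout.current_clock(),readout.current_eef_rot())
E
```

```text
pics
scene 468.32666463127566 {'vfov': 44.58433983571183, 'cx': 256.5361797494803, 'cy': 184.49256643486723, 'rvec': array([ 2.30924634,  1.07096612, -0.33148951]), 'tvec': array([-0.34943765, -0.35240957,  1.47599905])}
top 408.6522313165713 {'vfov': 50.331763340217336, 'cx': 256.9097870435002, 'cy': 195.32693104113017, 'rvec': array([ 2.16773695, -2.17903957,  0.14080541]), 'tvec': array([-0.03469469,  0.60598171,  0.97448828])}
0.1 [-1.35882323e-04  1.80357325e-01  9.83600643e-01 -9.95814414e-04]
```

View pics/top.png

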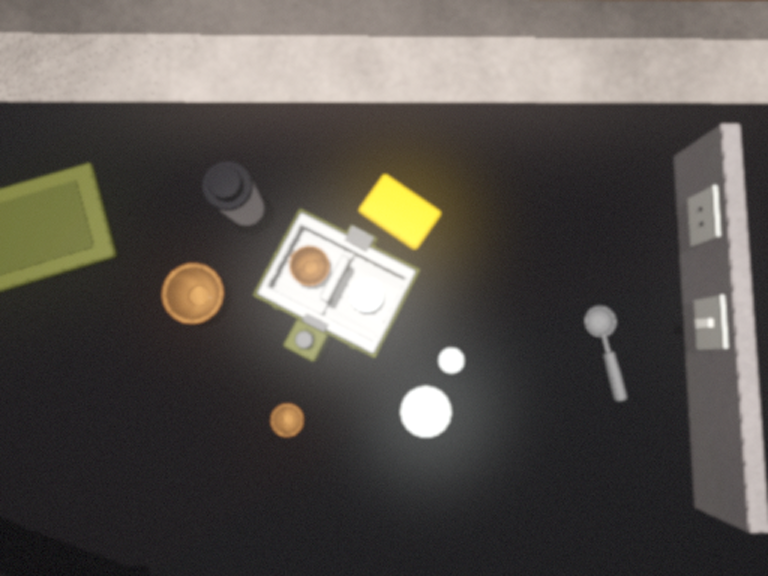

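View pics/scene.png

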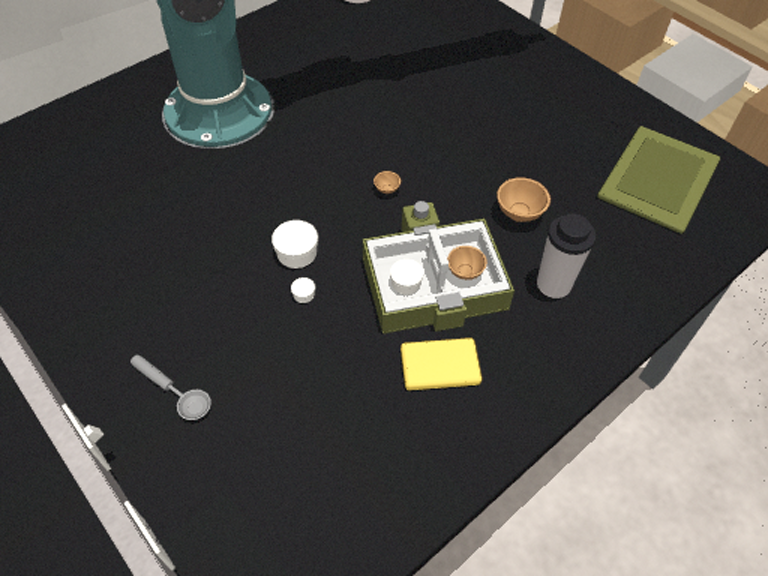

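The top picture shows the lunchbox at about (336,283), its button at (304,340) and the handle at (341,286). The tumbler is at (232,192), the ice pack at (400,211) and the spoon at (605,350).

- **Bowl-like things:** (192,293) large, (310,266) middle and inside the tray, (287,420) small.
- **Pot-like things:** (426,411) large, (367,297) middle and inside the tray, (451,360) small.

The middle-sized ones fit the description because they are the ones in the tray. I'll check with enlarged crops.

```bash
python3 - <<'E'
import pickle,cv2,numpy as np
d=pickle.load(open("c.pkl","rb"))
a=cv2.resize(d["top"][0]["color"][130:250,160:290,::-1],None,fx=4.6,fy=4.6,interpolation=cv2.INTER_CUBIC)
cv2.imwrite("pics/topc.png",a)
b=cv2.resize(d["scene"][0]["color"][125:225,235:350,::-1],None,fx=6,fy=6,interpolation=cv2.INTER_CUBIC)
cv2.imwrite("pics/scenec.png",b)
E
```

```text
(no output)
```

View pics/topc.png

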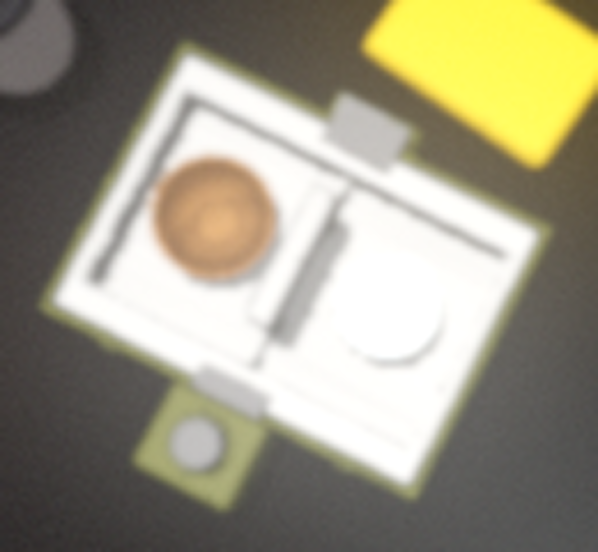

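View pics/scenec.png

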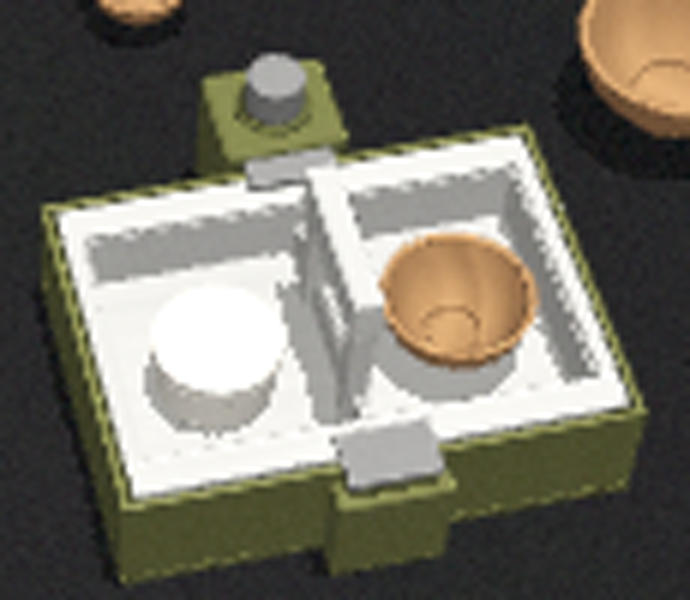

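The crops confirm it: the bowl at (215,218) and the pot at (390,305) are the middle-sized ones, and they stand in the tray. The button is at (197,444) in the top crop and (276,75) in the scene crop. The rim corners are visible in both.

```bash
python3 - <<'E'
from h import *
import pickle
from scipy.optimize import least_squares
d=pickle.load(open("c.pkl","rb"))
T=lambda u,v:(160+u/4.6-.5+.11,130+v/4.6-.5+.11); S=lambda u,v:(235+u/6-.5+.08,125+v/6-.5+.08)
loc=np.array([[.08,.11,.056],[.08,-.11,.056],[-.08,-.11,.056],[-.08,.11,.056],[-.105,0,.086]])
tp=[T(*p) for p in[(186,44),(550,230),(414,496),(42,306),(197,444)]]
sp=[S(*p) for p in[(645,412),(122,503),(45,207),(527,127),(276,75)]]
def W(q,l): c,s=np.cos(q[2]),np.sin(q[2]); return np.array([q[0]+c*l[0]-s*l[1],q[1]+s*l[0]+c*l[1],l[2]])
def fit(use):
    def r(q): 
        o=[]
        for n,pp in use:
            for l,p in zip(loc,pp): o.append(proj(*d[n],W(q,l))-p)
        return np.ravel(o)
    # yaw guess from top
    a=ray(*d["top"],*tp[4],.086); b=np.mean([ray(*d["top"],*p,.056) for p in tp[:4]],0)
    y=np.arctan2(b[1]-a[1],b[0]-a[0])
    s=least_squares(r,[b[0],b[1],y]); print(s.x,np.degrees(s.x[2]),s.fun.reshape(-1,2).round(1).tolist()); return s.x
q1=fit([("top",tp)]);q2=fit([("scene",sp)]);q=fit([("top",tp),("scene",sp)])
for n,p in(("top",tp),("scene",sp)): print("button",ray(*d[n],*p[4],.086))
print("btn fit",W(q,loc[4]))
# handle bar check: pixels of bar top corners
im=[]
for n,M in(("top",lambda p:((p[0]-160.+.39)*4.6,(p[1]-130+.39)*4.6)),("scene",lambda p:((p[0]-235+.42)*6,(p[1]-125+.42)*6))):
    print(n,[np.round(M(proj(*d[n],W(q,(x,y,.1055))))).tolist() for x,y in((.038,.007),(.038,-.007),(-.038,-.007),(-.038,.007))])
    R=cv2.Rodrigues(d[n][0]["rvec"])[0];print("campos",-R.T@d[n][0]["tvec"])
np.save("q.npy",q)
E
```

```text
[ 0.62206043  0.0410638  -0.48004132] -27.50434178215342 [[-0.4, -0.7], [0.7, -0.3], [0.1, 0.9], [-0.5, 0.2], [0.1, -0.0]]
[ 0.61983851  0.04153701 -0.48614466] -27.854037004716997 [[0.5, 0.3], [-0.3, 1.1], [-0.9, -0.7], [0.5, -0.8], [0.2, -0.3]]
[ 0.62114346  0.04112723 -0.48267551] -27.655269328327627 [[-0.3, -0.4], [0.7, 0.2], [-0.1, 1.3], [-0.5, 0.4], [-0.1, 0.3], [0.8, 0.6], [0.1, 1.6], [-0.8, -0.2], [0.6, -0.6], [0.3, 0.1]]
button [0.52881755 0.08967737 0.086     ]
button [0.52733981 0.08949065 0.086     ]
btn fit [0.52813906 0.08986305 0.086     ]
top [[315.0, 183.0], [340.0, 196.0], [268.0, 330.0], [243.0, 317.0]]
campos [ 0.49465387 -0.01850298  1.03586686]
scene [[389.0, 305.0], [355.0, 311.0], [305.0, 166.0], [338.0, 161.0]]
campos [ 1.09547185 -0.49260308  0.99103783]
```

The fit agrees across both cameras to within 2 mm. The button is at (0.528, 0.090), the box is at (0.621, 0.041) with yaw −27.7°, and the handle bar reprojects correctly. Next I press the button.

```bash
cat >> h.py <<'E'
q=np.load("q.npy")
from scipy.spatial.transform import Rotation as Ro
def down(yaw):
    c,s=np.cos(yaw),np.sin(yaw)
    x,y,z,w=Ro.from_matrix(np.array([[c,s,0],[s,-c,0],[0,0,-1]])).as_quat(); return np.array([w,x,y,z])
def st(m): print(m,"t",round(readout.current_clock(),2),"tcp",np.round(readout.current_tool_pos(),4),"F",np.round(readout.current_ft_force(),1),"w",round(readout.current_width(),4))
E
python3 - <<'E'
from h import *
b=np.array([.5281,.0898])
for n in(0,1):
    for p in([*b,.25],[*b,.074],[*q[:2],.09],[*q[:2],.25]): 
        r=solver.ik(p,down(q[2]+n*np.pi)); print(n,None if r is None else np.round(r,2))
O=down(q[2]+np.pi)
ctrl.clamp(30); ctrl.movep([*b,.20],O); st("above")
ctrl.move_straight([*b,.098],speed=.12); st("near")
print(ctrl.move_straight([*b,.070],speed=.03,threshold=22)); st("pressed")
E
```

```text
0 [-1.05  0.6   1.19  2.05 -0.69  0.97 -1.55]
0 [-0.89  0.87  0.99  2.17 -1.13  0.78 -1.19]
0 [-0.82  1.04  1.18  1.97 -1.16  1.05 -1.12]
0 [-0.86  0.74  1.19  1.86 -0.78  1.1  -1.42]
1 [-0.44  0.34  0.25  2.03 -0.11  0.79  0.96]
1 [-0.31  0.6   0.08  2.14 -0.11  0.4   0.95]
1 [-0.21  0.65  0.1   1.94 -0.11  0.56  1.05]
1 [-0.32  0.45  0.26  1.84 -0.15  0.87  1.09]
above t 3.17 tcp [0.5283 0.0912 0.2   ] F [0.7 0.2 0.7] w -0.0001
near t 4.17 tcp [0.5286 0.0899 0.0985] F [ 0.4 -0.2  0.2] w 0.0002
True
pressed t 4.97 tcp [0.5284 0.0899 0.0741] F [-0.9  0.3  7. ] w -0.0003
```

```bash
python3 - <<'E'
from h import *
b=np.array([.5281,.0898])
print(ctrl.move_straight([*b,.071],speed=.02,threshold=20)); st("pressed2")
ctrl.sleep(.3); st("hold")
ctrl.move_straight([*b,.10],speed=.08); 
ctrl.move_straight([*b,.22],speed=.2); st("up")
ctrl.let_go()
# hover over handle with the wrist camera, slightly back
ctrl.movep([*q[:2],.24],down(q[2]+np.pi)); ctrl.sleep(.3); st("hover")
import pickle
p=readout.current_tool_pos(); r=readout.current_eef_rot(); c,f=cam("wrist"); save(c,"wrist.png"); pickle.dump((p,r,c,f),open("w.pkl","wb"))
c,f=cam("scene"); save(c,"s2.png",(215,90,365,225),5)
E
```

```text
True
pressed2 t 5.17 tcp [0.5284 0.0899 0.0741] F [-1.3 -0.1  7. ] w 0.0004
hold t 5.47 tcp [0.5284 0.0899 0.0741] F [-1.5  0.8  9.9] w -0.0005
up t 6.71 tcp [0.5271 0.0897 0.2189] F [-0.5  0.6  0.1] w 0.0002
hover t 8.3 tcp [0.6202 0.0421 0.2398] F [ 0.2  0.4 -0.1] w 0.0854
```

View pics/wrist.png

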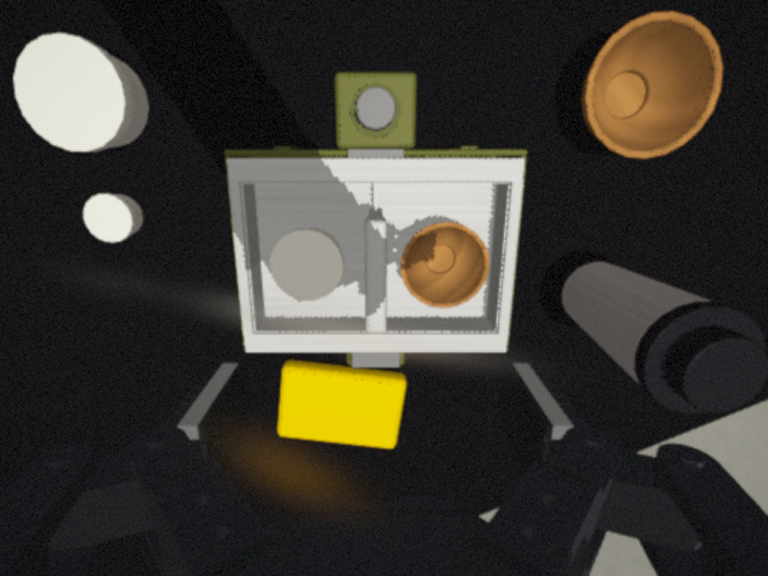

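View pics/s2.png

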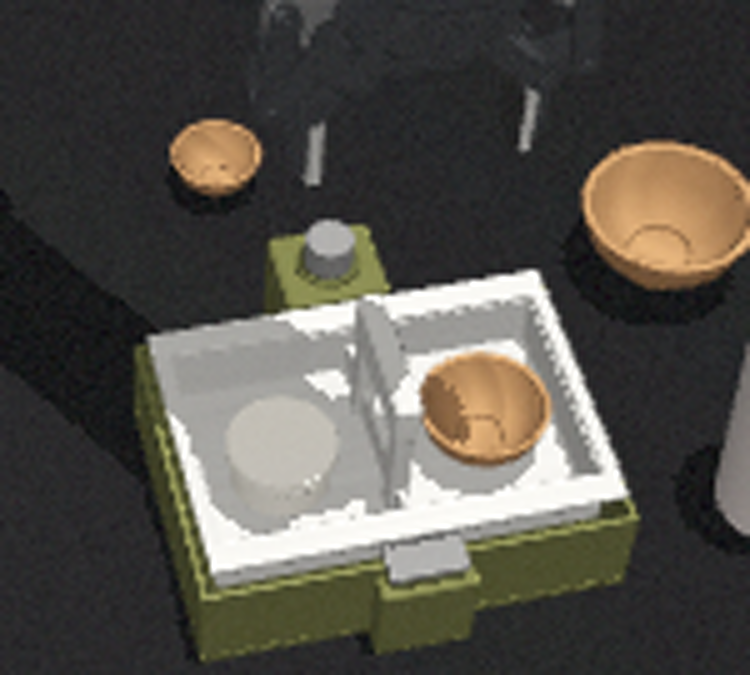

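The tray has popped up above the rim, the catches are below its rim, the button is back up, and the bowl and pot are standing. In the wrist picture the bar top spans columns 366–386 and rows about 220–332. I'll check that against the model before the grasp.

```bash
python3 - <<'E'
from h import *
import pickle
p,r,c,f=pickle.load(open("w.pkl","rb"))
R=Ro.from_quat([r[1],r[2],r[3],r[0]]).as_matrix(); T=np.array(c["T_tool_cam"])
def pj(P):
    t=R.T@(P-p); k=T[:3,:3].T@(t-T[:3,3]); return (k[:2]/k[2]*f+[c["cx"],c["cy"]]+.17)*1.5
def W(x,y,z): C,S=np.cos(q[2]),np.sin(q[2]); return np.array([q[0]+C*x-S*y,q[1]+S*x+C*y,z])
print("bar",[pj(W(x,y,.1195)).round().tolist() for x,y in((.038,.007),(.038,-.007),(-.038,-.007),(-.038,.007))])
print("trayrim",[pj(W(x,y,.071)).round().tolist() for x,y in((.074,.104),(.074,-.104),(-.074,-.104),(-.074,.104))])
print("hovererr",p[:2]-q[:2])
E
```

```text
bar [[385.0, 336.0], [364.0, 336.0], [363.0, 222.0], [386.0, 222.0]]
trayrim [[505.0, 353.0], [245.0, 353.0], [226.0, 159.0], [525.0, 160.0]]
hovererr [-0.00098255  0.00093884]
```

The bar and rim agree to within about 1 mm. I go down, grip and lift.

```bash
python3 - <<'E'
from h import *
C,S=np.cos(q[2]),np.sin(q[2]); h=q[:2]+.0005*np.array([-S,C])
ctrl.move_straight([*h,.14],speed=.12)
print(ctrl.move_straight([*h,.0885],speed=.06,threshold=12)); st("down")
ctrl.clamp(90); ctrl.sleep(.3); st("grip")
P=readout.current_tool_pos()
ctrl.move_straight([P[0],P[1],P[2]+.015],speed=.02); st("lift1")
ctrl.move_straight([P[0],P[1],P[2]+.102],speed=.04); ctrl.sleep(.5); st("lift2")
c,f=cam("scene"); save(c,"s3.png",(190,50,365,235),3.2)
np.save("P.npy",P)
E
```

```text
False
down t 10.39 tcp [0.6217 0.0415 0.0888] F [ 0.1 -0.2 -0.1] w 0.0856
grip t 11.35 tcp [0.6215 0.0417 0.0886] F [-1.   0.6  2.1] w 0.0127
lift1 t 12.26 tcp [0.6214 0.0417 0.1036] F [-0.7  0.3 -3.7] w 0.0123
lift2 t 15.08 tcp [0.6215 0.0418 0.1906] F [ 0.1  0.  -3.8] w 0.0124
```

View pics/s3.png

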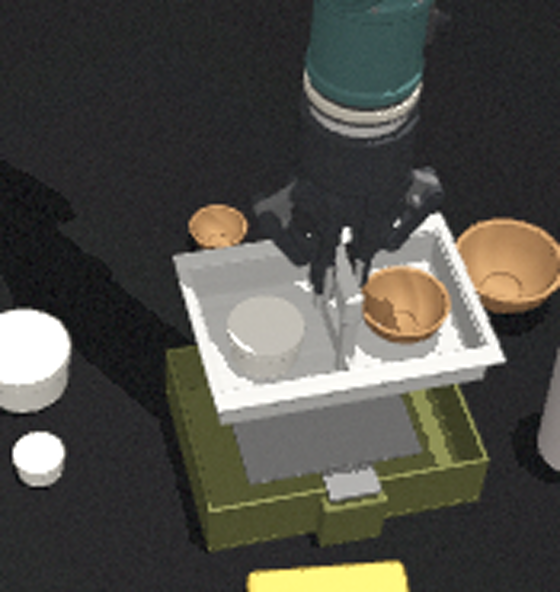

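The tray is in the air over the box with the bowl and pot still in it. The rim corners are at (173,257), (220,415), (505,360) and (440,215). The 3.8 N load matches a tray carried by the gripper alone. I'll check height and levelness numerically while holding.

```bash
python3 - <<'E'
from h import *
ctrl.sleep(2.2); st("held")
c,f=cam("scene"); save(c,"s4.png",(190,50,365,235),3.2)
P=np.load("P.npy"); z=readout.current_tool_pos()[2]-P[2]+.107
K=np.array([[f,0,c["cx"]],[0,f,c["cy"]],[0,0,1]])
L=np.array([[.074,.104,-.036],[.074,-.104,-.036],[-.074,-.104,-.036],[-.074,.104,-.036]])
px=np.array([(505,360),(220,415),(173,257),(440,215)],float)/3.2+[190-.34,50-.34]
C,S=np.cos(q[2]),np.sin(q[2]); Rz=np.array([[C,-S,0],[S,C,0],[0,0,1]])
W=L@Rz.T+[q[0],q[1],z]
print("resid",[(proj(c,f,w)-p).round(1).tolist() for w,p in zip(W,px)])
from scipy.optimize import least_squares
s=least_squares(lambda a:np.ravel([proj(c,f,w)-p for w,p in zip((Ro.from_euler("xyz",[a[3],a[4],0]).apply(L))@Rz.T+a[:3],px)]),[q[0],q[1],z,0,0])
print("fit xyz",s.x[:3],"roll/pitch deg",np.degrees(s.x[3:]),"underside",s.x[2]-.0725,"expected",z-.0725)
E
```

```text
held t 17.33 tcp [0.6215 0.0418 0.1906] F [-0.3  0.2 -2.7] w 0.0126
resid [[0.5, 0.2], [-0.8, -1.2], [-0.1, -0.9], [0.4, -1.1]]
fit xyz [0.61717238 0.04513826 0.19971395] roll/pitch deg [ 0.67803522 -0.11159246] underside 0.12721395202517077 expected 0.13651403492629666
```

View pics/s4.png

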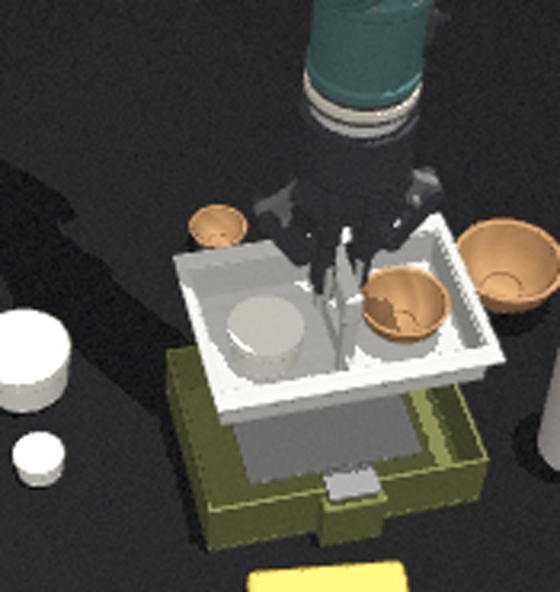

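The picture is unchanged and still, and the tray is level to within 1°. I'm handing in.

```bash
python3 -c "
from h import *
st('final'); order.hand_in()"
```

```text
final t 17.38 tcp [0.6215 0.0417 0.1906] F [-0.2 -0.2 -3.7] w 0.0128
the job is handed in; nothing more can be done
```

I pressed the latch button to its stop and let it come back, and the tray popped up. I then gripped the handle at 90 N, lifted the tray straight up about 102 mm and held it still for over 2 s. I handed in at 17.4 s, still holding it.

**Last checks**
- **Button press:** the tool tip stopped at z = 0.0741 m, against 0.074 m fully pressed. The picture after release shows the button up and the tray freed.
- **Tray held by the gripper alone:** the wrist carried about 3.7 N, the finger gap stayed steady at about 12.5 mm, and the tray was still between the last two pictures.
- **Level:** a fit to the rim corners gave a tilt of about 0.7°.
- **Bowl and pot:** both were standing in the tray in the last picture.
- **Tumbler, ice pack and spoon:** I never went near them. I did not measure their positions again, and the spoon was outside the last crops.

**One disagreement:** the arm's own readings put the tray's underside about 80 mm above the rim, but the single-camera fit put it at about 71 mm. That fit constrains depth weakly. Corners projected from the arm's height were off by only about 1 pixel (roughly 3 mm), so I trusted the arm.

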